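# Turn the kit-parts carousel to the shackle bay

## Task

On the life-raft packing bench, turn the round parts carousel by pushing with the fingers at its rim (against the outer end of a divider) until the bay with the steel bow shackle stands squarely at the front, right behind the card holder of the carousel's foot. Turn it steadily and gently without gripping it, do not touch or pick up the parts in the bays, leave everything else on the bench where it is, and finish clear of the carousel with the tray at rest.

Things in the scene. Friction and masses are not known exactly. Their poses are not given: they have to be found in the camera images.
- foot: fixed foot of the carousel, a grey steel plate 290 x 290 mm, 12 mm high. Origin: on the bench under the turning axis, z up. Its -x axis is the carousel's FRONT, where a sloping card holder (110 mm wide, white blank card) sticks out from under the tray, 198 to 248 mm from the axis, up to 48 mm above the bench. The foot is turned up to 0.4 rad either way from facing the robot's side of the bench.
- tray: turning round tray of grey sheet steel, 380 mm across, about 1.8 kg, turns either way without end about the vertical z axis through its origin (centre of its underside, 36 mm above the bench). It stays where it is left; about 1.2 N at the rim starts it, 3 N turns it at 1 rad/s. Floor top 40 mm, rim lip top (3 mm thick) 66 mm above the bench. Six radial dividers part it into six bays of 60 degrees.
- bay (a point): point on the tray floor in the middle of the shackle's bay, 90 mm from the axis, on the tray's -x axis (so the bay is centred on 180 degrees in the tray's frame), 40 mm above the bench; it turns with the tray. The bay opposite (+x) is empty
- shackle: the wanted part: a steel bow shackle lying flat, a rounded bow 60 mm long and 58 mm wide with a straight pin across its open end, 18 mm high, loose on the tray floor in its bay. Origin: centre of its underside
- can: drinking-water can, bare aluminium, 52 mm across, 55 mm high, standing loose in another bay. Origin: centre of underside
- torch: small black torch standing on its 46 mm wide head, 60 mm high, loose in another bay. Origin: centre of underside
- kitbox: small white plastic box with a grey seam, 46 x 36 x 34 mm high, loose in another bay. Origin: centre of underside
- plug: wooden leak stopper, a ridged cone 48 mm wide at its foot, 56 mm high, standing loose in another bay. Origin: centre of underside
- taperoll: roll of brown tape lying flat on the bench, 104 mm across, 48 mm high, to the left of the carousel. Origin: centre of underside. Leave alone
- spray: white plastic bottle standing on the bench right of the carousel, 56 mm across, 115 mm high. Leave alone
- carton: closed cardboard box on the bench right of the carousel, 90 x 70 x 60 mm high. Leave alone
- post (a point): top of the centre post's cap, on the axis, 97 mm above the bench (post 32 mm, cap 38 mm wide). Six upright 4 mm sheet dividers, tops 90 mm above the bench, run from the post out to the rim (187 mm from the axis), at 30, 90, 150, 210, 270 and 330 degrees from the tray's +x. The parts reach out to at most 130 mm from the axis: the outer 55 mm of each bay is free for a finger.
- gauge: round steel pressure gauge lying face up on the bench left of the carousel, 80 mm across, 32 mm high, with a short brass stem. Leave alone
Things that resemble listed ones, but are neither listed nor needed, are in the scene too. Leave any red or yellow look-alike of the shackle alone.

How it is judged:
On the way:
1. the fingers (or what carries them) push the tray out towards its rim, over 100 mm from the axis (contact force between any of the fingers, the arm and tray above 0.2 N and horizontal distance between the grasp point and tray above 0.1 m), for 0.03 s.
At the end, for the whole second after the job is handed in: the middle of the shackle's bay is at the front, within 14 mm to either side of the foot's centre line at 90 mm from the axis (9 degrees either way), the tray is at rest, and the shackle lies in its bay within 30 mm of where the bay's middle is (x of bay in the frame of foot below -0.08 m and y of bay in the frame of foot between -0.014 and 0.014 m and angular speed of tray below 0.05 rad/s and distance between shackle and bay below 0.03 m and linear speed of shackle below 0.02 m/s); the robot touches nothing.
It fails at once if the tray is gripped or shoved hard (over 30 N between fingers and tray) (contact force between the fingers and tray above 30 N).
It fails at once if a part in the bays is touched by the robot (over 1 N) (contact force between any of the fingers, the arm and shackle above 1 N or contact force between any of the fingers, the arm and can above 1 N or contact force between any of the fingers, the arm and torch above 1 N or contact force between any of the fingers, the arm and kitbox above 1 N or contact force between any of the fingers, the arm and plug above 1 N).
It fails at once if a part is lifted off the tray floor by more than 15 mm, or topples (tilts over 0.5 rad) (height (world z) of any of shackle, can, torch, kitbox, plug above 0.055 m or angle between any of shackle, can, torch, kitbox, plug's own z axis and vertical above 0.5 rad).
It fails at once if the tray is flung round (faster than 2.5 rad/s) (angular speed of tray above 2.5 rad/s).
It fails at once if something else on the bench is moved by more than 20 mm (distance of any of taperoll, gauge, spray, carton from where it was at the start of the episode above 0.02 m).
It also fails if it takes over 48 s, if anything falls off the work surface, if the arm or the gripper's body presses on something with over 40 N, if the wrist force passes 120 N, or if a joint passes its speed limit or range.

## Robot

A 6-joint arm with a two-finger parallel gripper is mounted at the origin on the work surface. World frame = base frame: x ahead of the robot, y to its left, z up, the work surface at z = 0. Lengths are in m, angles in rad, forces in N, time in s.
With the tool pointing down it reaches from about 0.425 to 0.925 m from the base axis. Payload 12.5 kg.
Tool frame: the origin (TCP) lies between the finger pads; the fingertips stand 22 mm ahead of it and the grasp point (between the pads) lies 3 mm ahead of it (env.tips_ahead is the distance from the TCP to the fingertips, in m); z points along the fingers, y is the line along which they close (so a half turn about z gives the same grasp; the last joint's range is limited). The gripper opens to 85 mm and grips with 20 to 120 N. Pads are 22 mm wide; open, the fingers measure 114 mm over their backs; the gripper's body (76 mm by 85 mm) begins 54 mm behind the grasp point. The pads swing forward as they close: fully open they stand 13 mm farther back than shut.
Start: joints at [1.115, 0.491, 1.559, -0, 1.092, -0.106], TCP at [0.214, 0.587, 0.223] pointing down, gripper open.
Joint ranges: [-3.1, 3.1], [-0.84, 2.19], [0.05, 2.79], [-1.13, 4.28], [0.06, 2.93], [-2.69, 2.69]. Speed limits (rad/s): [2.22, 2.22, 2.79, 3.14, 3.14, 3.14].

## Interface

Orientations are given as a 3x3 rotation matrix whose columns are the frame's x, y, z axes.
In Python, from workcell import env gives the robot as it stands.
- The arm moves only by the tool step_arm, never from a script. Its argument "series" is a list of rows, each an object with "dp": the shift along the tool's x, y, z in units of 4 cm (1.0 is 4 cm), a list of three; "angular": the turn, a rotation vector about the tool's x, y, z in units of 0.1 rad (1.0 is 0.1 rad), a list of three; "fingers": the closure, from 0 (fully open) to 1 (shut). In form: [{"dp": [x, y, z], "angular": [wx, wy, wz], "fingers": fingers}, ...]. A call has 1 to 12 rows; each row shifts and turns the commanded pose from where the row before left it, along the tool's axes as they then stand; what a row does not reach is not made up. A row lasts 1/8 s, in which the tool goes at most 62.5 mm and 10.7 degrees, less where a joint would pass 70% of its speed; a pose out of reach is approached as far as the arm can. A call with a number of a shift or a turn outside -1 to 1 is refused whole. A call with a gripper value outside its range is refused whole. The fingers move at their own pace and stop on an object; "force" is the grip in N (left out, the last holds). Time passes only in rows, so rows that do not move let the fingers close. It gives the time, the measured TCP pose, the force, the opening and the grip force at its end, in the units of the state.
- env.get_state(): the state, without advancing time (a new reading comes with each control period).
- env.capture(name): name is "side" or "top" or "wrist"; returns a dict with "color" (480x640x3 uint8, red, green, blue), "fx", "fy", "cx", "cy" (pixels), "eye" and "orientation" of the camera in the world; the wrist camera has in their place "hand_eye" (4x4, takes a point from camera to tool coordinates, whose origin is the TCP and whose axes are the flange's). Camera axes: x right, y down, z forward; pixel columns grow to the right and rows downward; lengths in m; the calibration is good to about 2 mm. A picture is of the moment at which its call begins: read the wrist's pose just before it. There is no depth.
- env.close_job(): hands the job in; it is judged then, once.
The state is a dict: "time": time; "qpos": joint angles; "joint_velocities": joint speeds; "joint_efforts": joint torques, N m; "tcp_pos": TCP position; "eef_rot": TCP orientation; "contact_force": force on the tool from outside, world axes, zero at the start; "ft_torque": the same for the moment, N m; "width": opening from 0.0 (shut) to 1.0 (fully open); "grasp_force": force on a finger pad.
Only numpy, scipy, OpenCV 4.12 (cv2) and the standard library are available. Lean on these libraries where they do the work, as an engineer would, in place of code of your own. Each camera call takes 0.05 s, during which the arm holds its last target. There are 200 camera calls.

## Working session

There is one attempt and no reset: what is moved stays moved. The work goes in short steps, Python scripts to look and compute and a tool call to move; the robot and the scene stay as the last step left them, time stands still between calls to the robot, and variables do not carry over. Pictures are saved under pics/ and viewed, at most 10 in all, crops included, and the job is handed in when it is done.

Besides the shell and the picture viewer there is one more tool, called after "Emit:" as name(argument=value, ...) on one line, values as JSON. step_arm: Moves the arm, as the interface text tells. Shifts and turns lie within -1 to 1; 1 stands for 4 cm of shift or 0.1 rad of turn. Its arguments: {"type":"object","properties":{"series":{"type":"array"},"force":{"type":"number"}},"required":["series"]}

```bash
mkdir -p pics
python3 - <<'E'
from workcell import env
import cv2,json
s=env.get_state(); print(s['time'],s['tcp_pos'],s['eef_rot'],s['contact_force'],env.tips_ahead)
for n in('top','side'):
    c=env.capture(n); cv2.imwrite(f'pics/{n}0.png',c['color'][:,:,::-1]); print(n,{k:(v.tolist() if hasattr(v,'tolist') else v) for k,v in c.items() if k!='color'})
E
```

```text
0.0 [0.2140484  0.5869505  0.22241566] [[-9.39442515e-01  3.42706087e-01 -5.46008609e-04]
 [ 3.42706481e-01  9.39441989e-01 -1.00848638e-03]
 [ 1.67328993e-04 -1.13453567e-03 -9.99999342e-01]] [0.17597023 0.69366743 1.36979773] 0.022
top {'fx': 493.549779679788, 'fy': 493.549779679788, 'cx': 309.9370872099858, 'cy': 243.7607208337235, 'eye': [0.2955104579977677, 0.06824661528283374, 1.3417815989627202], 'orientation': [[-0.02265424948654902, -0.9883073475819987, 0.15078253113552567], [-0.9997433584288269, 0.022402276759677382, -0.003369758660940266], [-4.751474883736401e-05, -0.15082017342324397, -0.9885612135982937]]}
side {'fx': 624.2238246810191, 'fy': 624.2238246810191, 'cx': 324.0620038393414, 'cy': 237.23765070500943, 'eye': [-0.2690314867138621, -0.6368381767690166, 1.1538336886629648], 'orientation': [[0.6980785045232025, -0.510725212533738, 0.5018427630294344], [-0.715804152174469, -0.5150331523088478, 0.4715562190795504], [0.01763000999542232, -0.6884043937288454, -0.7251128004954692]]}
```

View pics/top0.png

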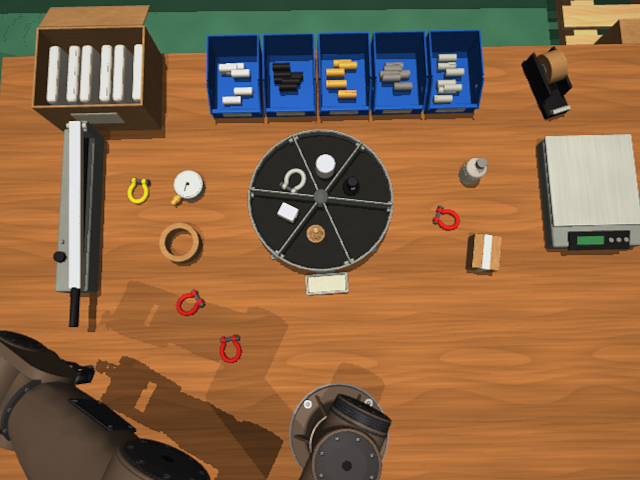

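View pics/side0.png

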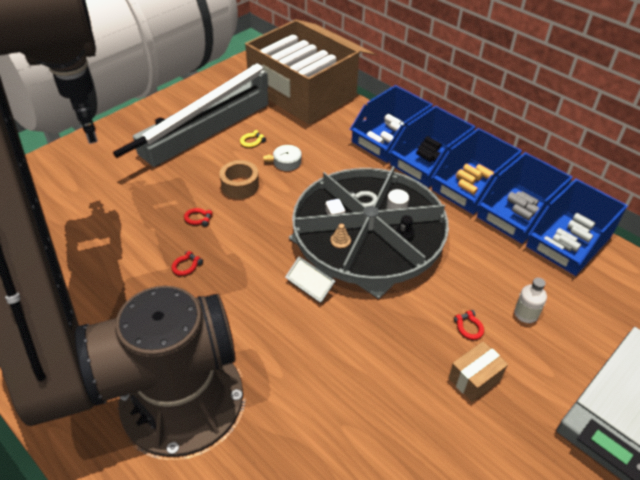

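Top view: the carousel post is at about (321,197), the card at (327,284) and the steel shackle at (293,180), in the bay between the dividers ending near (250,192) and (303,134). I'll view a rectified crop to get the angles.

```bash
cat > h.py <<'E'
import numpy as np,cv2
from workcell import env
def proj(c,P):
    p=(np.atleast_2d(P)-np.array(c['eye']))@np.array(c['orientation'])
    return np.c_[c['fx']*p[:,0]/p[:,2]+c['cx'],c['fy']*p[:,1]/p[:,2]+c['cy']]
def ray(c,u,v,z):
    d=np.array(c['orientation'])@[(u-c['cx'])/c['fx'],(v-c['cy'])/c['fy'],1]; e=np.array(c['eye'])
    return e+d*(z-e[2])/d[2]
def rect(c,ctr,z,half=.26,n=600):
    # map: image up = +x, image left = +y
    g=np.linspace(half,-half,n); X,Y=np.meshgrid(ctr[0]+g,ctr[1]+g,indexing='ij')
    q=proj(c,np.c_[X.ravel(),Y.ravel(),np.full(n*n,z)]).astype('f4').reshape(n,n,2)
    return cv2.remap(c['color'][:,:,::-1].copy(),q[...,0],q[...,1],cv2.INTER_CUBIC)
E
python3 - <<'E'
from h import *
c=env.capture('top')
p=ray(c,321,196.5,.097);print('post',p, 'card',ray(c,327,284,.035),'shackle',ray(c,293,181,.05))
for n,u,v,z in(('tape',180,243,.048),('gauge',188,184,.03),('spray',474,170,.09),('carton',486,251,.06),('red',445,218,.01)):print(n,ray(c,u,v,z))
im=rect(c,p,.09); cv2.imwrite('pics/r.png',im)
E
```

```text
post [0.60847156 0.03256366 0.097     ] card [0.38615236 0.02110416 0.035     ] shackle [0.66494935 0.10567836 0.05      ]
tape [0.50269804 0.4083429  0.048     ]
gauge [0.66871282 0.39395285 0.03      ]
spray [ 0.67252574 -0.37108671  0.09      ]
carton [ 0.46136858 -0.39706661  0.06      ]
red [ 0.56190358 -0.30944363  0.01      ]
```

View pics/r.png

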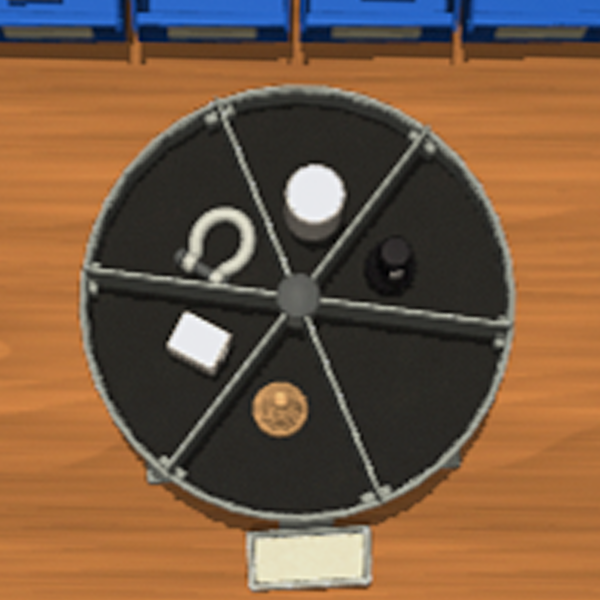

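The rectified view (0.867 mm/px) gives divider ends at about 22.4° modulo 60. The shackle's bay is centred at about 52°, the front at about 183°, and the bay opposite the shackle is empty. The plan is to put the closed fingers in the empty bay and push its divider counter-clockwise, from -97.5° to about 33°.

Emit:
step_arm(series=[{"dp": [0,0,0],"angular": [0,0,-0.875],"fingers": 1},{"dp": [0,0,0],"angular": [0,0,-0.875],"fingers": 1},{"dp": [0,0,0],"angular": [0,0,-0.875],"fingers": 1},{"dp": [0,0,0],"angular": [0,0,-0.875],"fingers": 1},{"dp": [-0.6,-0.75,0],"angular": [0,0,0],"fingers": 1},{"dp": [-0.6,-0.75,0],"angular": [0,0,0],"fingers": 1},{"dp": [-0.6,-0.75,0],"angular": [0,0,0],"fingers": 1},{"dp": [-0.6,-0.75,0],"angular": [0,0,0],"fingers": 1},{"dp": [-0.6,-0.75,0],"angular": [0,0,0],"fingers": 1},{"dp": [-0.6,-0.75,0],"angular": [0,0,0],"fingers": 1}], force=20)

```text
time: 1.4
tcp_pos: [0.3588, 0.4061, 0.2229]
eef_rot: [[-1.0, -0.0, -0.0], [-0.0, 1.0, -0.0], [0.0, -0.0, -1.0]]
contact_force: [-0.2, -0.2, 0.7]
width: 0.002
grasp_force: 0.0
```

Emit:
step_arm(series=[{"dp": [-0.35,-0.92,0],"angular": [0,0,0],"fingers": 1},{"dp": [-0.35,-0.92,0],"angular": [0,0,0],"fingers": 1},{"dp": [-0.35,-0.92,0],"angular": [0,0,0],"fingers": 1},{"dp": [-0.35,-0.92,0],"angular": [0,0,0],"fingers": 1},{"dp": [-0.35,-0.92,0],"angular": [0,0,0],"fingers": 1},{"dp": [-0.35,-0.92,0],"angular": [0,0,0],"fingers": 1},{"dp": [-0.35,-0.92,0],"angular": [0,0,0],"fingers": 1},{"dp": [-0.35,-0.92,0],"angular": [0,0,0],"fingers": 1},{"dp": [-0.35,-0.92,0],"angular": [0,0,0],"fingers": 1},{"dp": [-0.35,-0.92,0],"angular": [0,0,0],"fingers": 1},{"dp": [-0.35,-0.92,0],"angular": [0,0,0],"fingers": 1},{"dp": [-0.35,-0.92,0],"angular": [0,0,0],"fingers": 1}])

```text
time: 2.9
tcp_pos: [0.5266, -0.0357, 0.2229]
eef_rot: [[-1.0, -0.0, -0.0], [-0.0, 1.0, 0.0], [0.0, 0.0, -1.0]]
contact_force: [-0.7, 0.7, 0.3]
width: -0.002
grasp_force: 0.0
```

Emit:
step_arm(series=[{"dp": [0,-0.9,0.2],"angular": [0,0,0],"fingers": 1},{"dp": [0,-0.9,0.5],"angular": [0,0,0],"fingers": 1},{"dp": [0,0,0.6],"angular": [0,0,0],"fingers": 1},{"dp": [0,0,0],"angular": [0,0,0],"fingers": 1}])

```text
time: 3.4
tcp_pos: [0.5255, -0.1065, 0.1696]
eef_rot: [[-1.0, 0.001, -0.003], [0.001, 1.0, 0.001], [0.003, 0.001, -1.0]]
contact_force: [0.4, -0.6, -0.1]
width: 0.004
grasp_force: 0.0
```

Run:
```python
from h import *
s=env.get_state();print(s['time'],s['tcp_pos'],s['contact_force'])
w=env.capture('wrist');cv2.imwrite('pics/w1.png',w['color'][:,:,::-1])
T=np.array(w['hand_eye']);R=np.array(s['eef_rot']);c=dict(w,orientation=R@T[:3,:3],eye=np.array(s['tcp_pos'])+R@T[:3,3])
t=np.array(s['tcp_pos'])+R@[0,0,.022];print('tip px',proj(c,t))
```

```text
3.4 [ 0.52553966 -0.10645631  0.16964545] [ 0.35899599 -0.55519294 -0.13961968]
tip px [[316.04444932 279.00004308]]
```

View pics/w1.png

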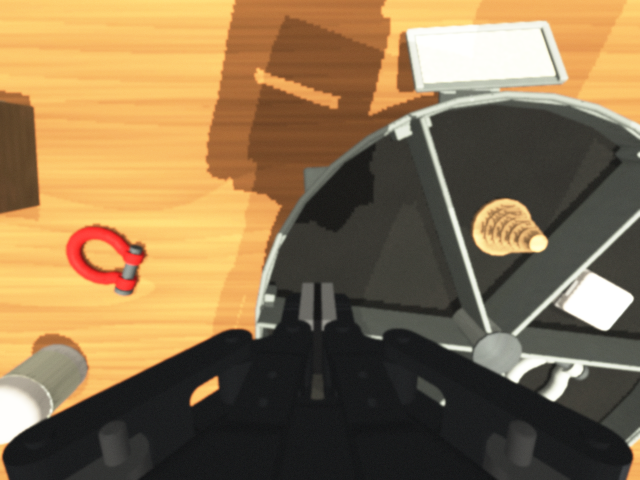

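The wrist view shows the fingers (316,290) over the empty bay. The divider to be pushed lies below them, running from the post at (497,350) towards the rim, and there are no parts nearby. Next I descend and work out the arc.

Emit:
step_arm(series=[{"dp": [0,0,0.5],"angular": [0,0,0],"fingers": 1},{"dp": [0,0,0.5],"angular": [0,0,0],"fingers": 1},{"dp": [0,0,0.5],"angular": [0,0,0],"fingers": 1},{"dp": [0,0,0.5],"angular": [0,0,0],"fingers": 1},{"dp": [0,0,0],"angular": [0,0,0],"fingers": 1}])

```text
time: 4.08
tcp_pos: [0.5263, -0.1058, 0.091]
eef_rot: [[-1.0, -0.001, -0.001], [-0.001, 1.0, 0.0], [0.001, 0.0, -1.0]]
contact_force: [0.2, 0.6, -0.1]
width: 0.002
grasp_force: 0.0
```

Run:
```python
from h import *
s=env.get_state();p=s['tcp_pos'];print(s['time'],p,s['contact_force'])
C=np.array([.6085,.0326]);q=np.array(p[:2])
a0=np.degrees(np.arctan2(*(q-C)[::-1]))%360;print(a0,np.hypot(*(q-C)))
A=[242,245,248,251]+list(range(252,265))+[266,269]+list(range(273,386,4))
for i,a in enumerate(A):
    t=C+.163*np.array([np.cos(np.radians(a)),np.sin(np.radians(a))]);d=np.round((t-q)/.04,2);q=q+d*.04
    print(i,a,[-d[0],d[1]],end='; ' if i%6 else '\n')
```

```text
4.075 [ 0.52633005 -0.10584298  0.09102155] [ 0.22524941  0.58757837 -0.06349483]
239.3096324870127 0.16099179887803988
0 242 [np.float64(-0.14), np.float64(-0.14)]
1 245 [np.float64(-0.19), np.float64(-0.09)]; 2 248 [np.float64(-0.2), np.float64(-0.09)]; 3 251 [np.float64(-0.2), np.float64(-0.07)]; 4 252 [np.float64(-0.07), np.float64(-0.02)]; 5 253 [np.float64(-0.06), np.float64(-0.03)]; 6 254 [np.float64(-0.07), np.float64(-0.02)]
7 255 [np.float64(-0.07), np.float64(-0.02)]; 8 256 [np.float64(-0.07), np.float64(-0.01)]; 9 257 [np.float64(-0.07), np.float64(-0.02)]; 10 258 [np.float64(-0.07), np.float64(-0.01)]; 11 259 [np.float64(-0.07), np.float64(-0.02)]; 12 260 [np.float64(-0.07), np.float64(-0.01)]
13 261 [np.float64(-0.07), np.float64(-0.01)]; 14 262 [np.float64(-0.07), np.float64(-0.01)]; 15 263 [np.float64(-0.07), np.float64(-0.01)]; 16 264 [np.float64(-0.07), np.float64(-0.01)]; 17 266 [np.float64(-0.14), np.float64(-0.01)]; 18 269 [np.float64(-0.21), np.float64(-0.01)]
19 273 [np.float64(-0.29), np.float64(0.0)]; 20 277 [np.float64(-0.28), np.float64(0.03)]; 21 281 [np.f
[... 515 characters left out ...]
 np.float64(0.22)]; 33 329 [np.float64(-0.16), np.float64(0.24)]; 34 333 [np.float64(-0.14), np.float64(0.25)]; 35 337 [np.float64(-0.12), np.float64(0.26)]; 36 341 [np.float64(-0.1), np.float64(0.26)]
37 345 [np.float64(-0.08), np.float64(0.28)]; 38 349 [np.float64(-0.06), np.float64(0.27)]; 39 353 [np.float64(-0.05), np.float64(0.28)]; 40 357 [np.float64(-0.02), np.float64(0.29)]; 41 361 [np.float64(-0.01), np.float64(0.28)]; 42 365 [np.float64(0.02), np.float64(0.29)]
43 369 [np.float64(0.03), np.float64(0.28)]; 44 373 [np.float64(0.06), np.float64(0.28)]; 45 377 [np.float64(0.07), np.float64(0.27)]; 46 381 [np.float64(0.09), np.float64(0.27)]; 47 385 [np.float64(0.11), np.float64(0.26)];
```

Emit:
step_arm(series=[{"dp": [-0.14,-0.14,0],"angular": [0,0,0],"fingers": 1},{"dp": [-0.19,-0.09,0],"angular": [0,0,0],"fingers": 1},{"dp": [-0.2,-0.09,0],"angular": [0,0,0],"fingers": 1},{"dp": [-0.2,-0.07,0],"angular": [0,0,0],"fingers": 1},{"dp": [-0.07,-0.02,0],"angular": [0,0,0],"fingers": 1},{"dp": [-0.07,-0.02,0],"angular": [0,0,0],"fingers": 1},{"dp": [-0.07,-0.02,0],"angular": [0,0,0],"fingers": 1},{"dp": [-0.07,-0.02,0],"angular": [0,0,0],"fingers": 1},{"dp": [-0.07,-0.02,0],"angular": [0,0,0],"fingers": 1},{"dp": [-0.07,-0.02,0],"angular": [0,0,0],"fingers": 1},{"dp": [-0.07,-0.02,0],"angular": [0,0,0],"fingers": 1},{"dp": [-0.07,-0.01,0],"angular": [0,0,0],"fingers": 1}])

```text
time: 5.58
tcp_pos: [0.5781, -0.128, 0.091]
eef_rot: [[-1.0, -0.0, 0.0], [-0.0, 1.0, 0.0], [-0.0, 0.0, -1.0]]
contact_force: [-0.3, -0.6, 0.4]
width: -0.001
grasp_force: 0.0
```

Emit:
step_arm(series=[{"dp": [-0.07,-0.01,0],"angular": [0,0,0],"fingers": 1},{"dp": [-0.07,-0.01,0],"angular": [0,0,0],"fingers": 1},{"dp": [-0.07,-0.01,0],"angular": [0,0,0],"fingers": 1},{"dp": [-0.07,-0.01,0],"angular": [0,0,0],"fingers": 1},{"dp": [-0.07,-0.01,0],"angular": [0,0,0],"fingers": 1}])

```text
time: 6.2
tcp_pos: [0.5921, -0.13, 0.091]
eef_rot: [[-1.0, -0.0, 0.0], [-0.0, 1.0, 0.0], [-0.0, 0.0, -1.0]]
contact_force: [-0.7, 0.1, -0.7]
width: -0.003
grasp_force: 0.0
```

Run:
```python
from h import *
s=env.get_state();print(s['time'],s['tcp_pos'],s['contact_force'])
c=env.capture('top');cv2.imwrite('pics/r2.png',rect(c,[.6085,.0326],.09))
```

```text
6.2 [ 0.59211724 -0.1299666   0.0909941 ] [-0.73393836  0.08361832 -0.65655988]
```

View pics/r2.png

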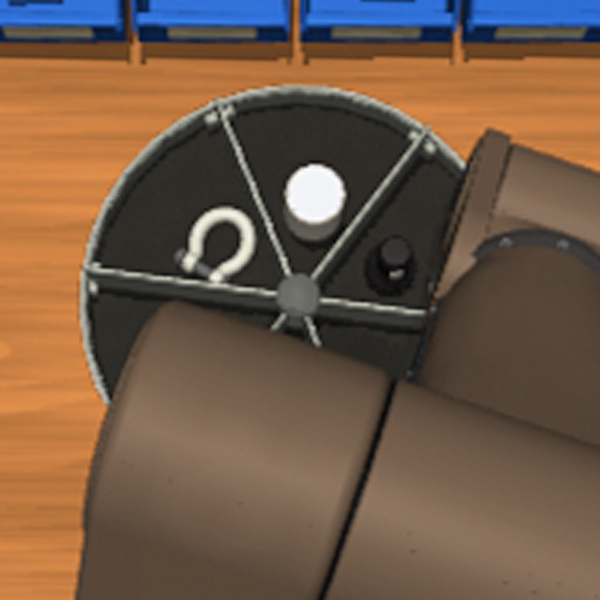

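The rectified view shows the tray not yet turned: divider ends are still at (91,268) and (222,104), though the fingers should be at the divider. I'll check with the wrist camera.

Run:
```python
from h import *
s=env.get_state()
w=env.capture('wrist');T=np.array(w['hand_eye']);R=np.array(s['eef_rot']);c=dict(w,orientation=R@T[:3,:3],eye=np.array(s['tcp_pos'])+R@T[:3,3])
print(c['eye'])
im=w['color'][:,:,::-1].copy()
a=np.radians(262.5)
for r in(.02,.1,.15,.187):
    for z,col in((.09,(0,0,255)),(.04,(255,0,0))):
        q=proj(c,[.6085+r*np.cos(a),.0326+r*np.sin(a),z])[0];print(r,z,q);cv2.circle(im,tuple(map(int,q)),3,col,-1)
t=proj(c,np.array(s['tcp_pos'])+R@[0,0,.022])[0];print(t);cv2.circle(im,tuple(map(int,t)),3,(0,255,0),-1)
cv2.imwrite('pics/w2.png',im)
```

```text
[ 0.52309089 -0.12956486  0.24128165]
0.02 0.09 [602.27046974 319.98858922]
0.02 0.04 [538.71977455 281.59776547]
0.1 0.09 [445.42868709 300.85535439]
0.1 0.04 [416.41290868 266.26435517]
0.15 0.09 [344.59831934 288.55498984]
0.15 0.04 [338.28197972 256.4692093 ]
0.187 0.09 [268.54363996 279.27702821]
0.187 0.04 [279.60468358 249.11293334]
[316.04207655 279.00040914]
```

View pics/w2.png

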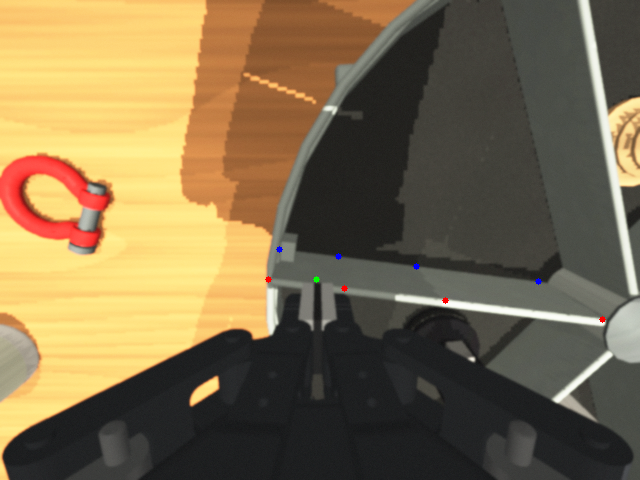

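Emit:
step_arm(series=[{"dp": [-0.07,0,0],"angular": [0,0,0],"fingers": 1},{"dp": [-0.07,0,0],"angular": [0,0,0],"fingers": 1},{"dp": [-0.07,0,0],"angular": [0,0,0],"fingers": 1}])

```text
time: 6.68
tcp_pos: [0.6005, -0.13, 0.091]
eef_rot: [[-1.0, -0.0, 0.0], [-0.0, 1.0, 0.0], [-0.0, 0.0, -1.0]]
contact_force: [0.8, -0.2, -0.4]
width: 0.0
grasp_force: 0.0
```

```bash
cat >> h.py <<'E'
def ang(c,prev=None,C=(.6085,.0326),lo=0,hi=360,r0=45,r1=175):
    # divider angles mod 60: bright thin ridge at z=.09 along radius
    best=[]
    hi_=np.arange(lo,hi,.25); r=np.arange(r0,r1)/1000.
    g=cv2.cvtColor(c['color'],cv2.COLOR_RGB2GRAY).astype('f4')
    def L(a):
        a=np.radians(a);q=proj(c,np.c_[C[0]+r*np.cos(a),C[1]+r*np.sin(a),np.full(len(r),.09)]).astype('f4')
        return np.median(cv2.remap(g,q[None,:,0].copy(),q[None,:,1].copy(),cv2.INTER_LINEAR))
    v=np.array([L(a) for a in hi_]);return hi_,v
def peaks():
    c=env.capture('top');a,v=ang(c)
    d=v-np.maximum(np.roll(v,16),np.roll(v,-16))
    return [(float(a[i]),int(d[i])) for i in range(len(a)) if d[i]>25 and d[i]==max(d[max(0,i-20):i+21])]
E
python3 - <<'E'
from h import *
print(peaks())
s=env.get_state();print(s['time'],s['tcp_pos'],s['contact_force'])
w=env.capture('wrist');T=np.array(w['hand_eye']);c=dict(w,orientation=T[:3,:3],eye=T[:3,3]);print(T[:3,3])
for x in(0,.005,.011):
  for z in(0,.01,.022):print(x,z,proj(c,[x,0.008,z]))
E
```

```text
[(22.75, 110), (81.25, 93), (323.75, 99)]
6.725 [ 0.60082048 -0.12996686  0.09099954] [-0.5210055  -0.13665144 -1.06065717]
[ 0.06926881  0.00046628 -0.15030829]
0 0 [[332.43943505 296.02335175]]
0 0.01 [[331.57191163 287.76606724]]
0 0.022 [[330.65037027 278.99462778]]
0.005 0 [[332.56549214 286.4572221 ]]
0.005 0.01 [[331.68409732 278.6717949 ]]
0.005 0.022 [[330.74871245 270.4094696 ]]
0.011 0 [[332.71955227 274.76601841]]
0.011 0.01 [[331.82106388 267.56867376]]
0.011 0.022 [[330.86864686 259.93933362]]
```

Run:
```python
from h import *
s=env.get_state()
c=env.capture('side');w=env.capture('wrist')
tip=np.array(s['tcp_pos'])-[0,0,.022];q=proj(c,tip)[0];print(q)
a=c['color'].copy();u,v=map(int,q);v0=min(max(v-75,0),330);u0=min(max(u-100,0),440)
A=cv2.resize(a[v0:v0+150,u0:u0+200],None,fx=4,fy=4,interpolation=cv2.INTER_CUBIC)[:300*2]
B=cv2.resize(w['color'][215:365,216:416],None,fx=2,fy=2,interpolation=cv2.INTER_CUBIC)
A=cv2.resize(A,(400,300));cv2.circle(A,(int((q[0]-u0)*2),int((q[1]-v0)*2)),2,(0,255,0),-1)
cv2.imwrite('pics/m.png',np.hstack([A,B])[:,:,::-1])
```

```text
[420.1692219  255.00054665]
```

View pics/m.png

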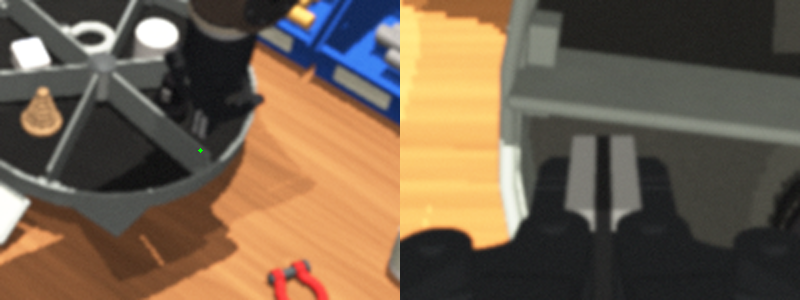

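The side and wrist crops show the fingers just past the divider and above it. The pad ends stand at about TCP height, roughly 20 mm higher than assumed, so they passed over the divider without touching. I'll go back, lower by 22 mm and retry.

Emit:
step_arm(series=[{"dp": [0,0,-0.4],"angular": [0,0,0],"fingers": 1},{"dp": [0.5,0.1,0],"angular": [0,0,0],"fingers": 1},{"dp": [0.7,0.2,0],"angular": [0,0,0],"fingers": 1},{"dp": [0,0,0],"angular": [0,0,0],"fingers": 1},{"dp": [0,0,0.4],"angular": [0,0,0],"fingers": 1},{"dp": [0,0,0.3],"angular": [0,0,0],"fingers": 1},{"dp": [0,0,0.25],"angular": [0,0,0],"fingers": 1},{"dp": [0,0,0],"angular": [0,0,0],"fingers": 1}])

```text
time: 7.88
tcp_pos: [0.552, -0.1179, 0.0678]
eef_rot: [[-1.0, -0.0, -0.002], [-0.0, 1.0, 0.001], [0.002, 0.001, -1.0]]
contact_force: [0.0, -0.1, 0.2]
width: 0.002
grasp_force: 0.0
```

Run:
```python
from h import *
s=env.get_state();print(s['time'],s['tcp_pos'],s['contact_force'],s['width'])
print(peaks())
c=env.capture('side');w=env.capture('wrist')
tip=np.array(s['tcp_pos']);q=proj(c,tip)[0]
a=c['color'];u0,v0=int(q[0])-75,int(q[1])-56
A=cv2.resize(a[v0:v0+113,u0:u0+150],(400,300),interpolation=cv2.INTER_CUBIC);k=400/150
for z in(0,.022):
  p=(proj(c,tip-[0,0,z])[0]-[u0,v0])*k;cv2.circle(A,tuple(map(int,p)),2,(0,255,0),-1)
B=cv2.resize(w['color'][215:365,216:416],None,fx=2,fy=2,interpolation=cv2.INTER_CUBIC)
cv2.imwrite('pics/m2.png',np.hstack([A,B])[:,:,::-1])
```

```text
7.875 [ 0.55204049 -0.1178539   0.06775218] [ 0.03111868 -0.05763448  0.15833644] 0.0019315686069956521
[(22.75, 109), (81.25, 93), (264.0, 63), (323.75, 98)]
```

View pics/m2.png

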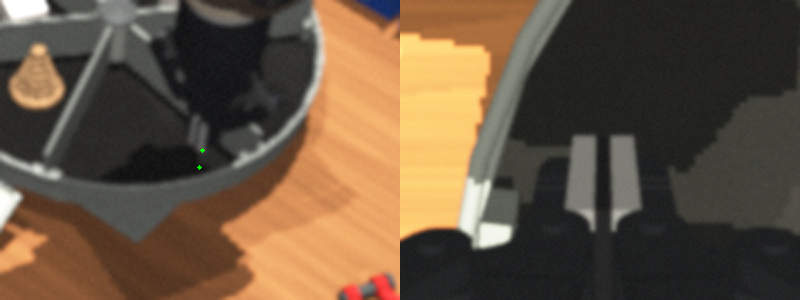

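The pad ends sit at TCP height, about 0.068 m, inside the bay and below the divider top. Now I push slowly into contact.

Emit:
step_arm(series=[{"dp": [-0.14,-0.05,0],"angular": [0,0,0],"fingers": 1},{"dp": [-0.14,-0.04,0],"angular": [0,0,0],"fingers": 1},{"dp": [-0.07,-0.02,0],"angular": [0,0,0],"fingers": 1},{"dp": [-0.07,-0.02,0],"angular": [0,0,0],"fingers": 1},{"dp": [-0.07,-0.02,0],"angular": [0,0,0],"fingers": 1},{"dp": [-0.07,-0.01,0],"angular": [0,0,0],"fingers": 1},{"dp": [-0.07,-0.01,0],"angular": [0,0,0],"fingers": 1},{"dp": [-0.07,-0.01,0],"angular": [0,0,0],"fingers": 1},{"dp": [-0.07,-0.01,0],"angular": [0,0,0],"fingers": 1},{"dp": [-0.07,-0.01,0],"angular": [0,0,0],"fingers": 1},{"dp": [-0.07,-0.01,0],"angular": [0,0,0],"fingers": 1},{"dp": [-0.07,-0.01,0],"angular": [0,0,0],"fingers": 1}])

```text
time: 9.52
tcp_pos: [0.5916, -0.1267, 0.0689]
eef_rot: [[-1.0, -0.0, -0.0], [-0.0, 1.0, 0.0], [0.0, 0.0, -1.0]]
contact_force: [-1.1, 0.6, -0.8]
width: -0.002
grasp_force: 0.8
```

Emit:
step_arm(series=[{"dp": [-0.14,-0.01,0],"angular": [0,0,0],"fingers": 1},{"dp": [-0.14,-0.01,0],"angular": [0,0,0],"fingers": 1}])

```text
time: 9.78
tcp_pos: [0.6031, -0.1276, 0.069]
eef_rot: [[-1.0, -0.0, -0.0], [-0.0, 1.0, 0.0], [0.0, 0.0, -1.0]]
contact_force: [-1.9, 2.0, -0.0]
width: 0.005
grasp_force: 1.0
```

Run:
```python
from h import *
s=env.get_state();p=s['tcp_pos'];print(s['time'],p,s['contact_force']);print(peaks())
C=np.array([.6085,.0326]);q=np.array(p[:2]);a0=np.degrees(np.arctan2(*(q-C)[::-1]))%360;print(a0,np.hypot(*(q-C)))
a0=a0+2
A=list(np.arange(a0,384,4))
for i,a in enumerate(A):
    t=C+.160*np.array([np.cos(np.radians(a)),np.sin(np.radians(a))]);d=np.round((t-q)/.04,2);q=q+d*.04
    print(i,round(a),float(-d[0]),float(d[1]),end='; ' if (i+1)%6 else '\n')
```

```text
9.775 [ 0.60311324 -0.1275562   0.06895737] [-1.90351689  2.00434568 -0.01296838]
[(31.75, 106), (333.0, 102)]
268.07361621732485 0.16024676494467527
0 270 -0.14 0.0; 1 274 -0.28 0.01; 2 278 -0.28 0.03; 3 282 -0.27 0.05; 4 286 -0.27 0.07; 5 290 -0.27 0.09
6 294 -0.26 0.1; 7 298 -0.25 0.12; 8 302 -0.24 0.14; 9 306 -0.23 0.16; 10 310 -0.22 0.17; 11 314 -0.21 0.19
12 318 -0.19 0.2; 13 322 -0.18 0.22; 14 326 -0.16 0.22; 15 330 -0.15 0.24; 16 334 -0.13 0.25; 17 338 -0.12 0.25
18 342 -0.09 0.26; 19 346 -0.08 0.27; 20 350 -0.05 0.27; 21 354 -0.04 0.28; 22 358 -0.02 0.28; 23 362 -0.0 0.28
24 366 0.02 0.28; 25 370 0.04 0.27; 26 374 0.06 0.28; 27 378 0.07 0.26; 28 382 0.1 0.27;
```

The tray is turning smoothly, 9° so far at about 2.5 N. Continuing along the arc.

Emit:
step_arm(series=[{"dp": [-0.14,0,0],"angular": [0,0,0],"fingers": 1},{"dp": [-0.28,0.01,0],"angular": [0,0,0],"fingers": 1},{"dp": [-0.28,0.03,0],"angular": [0,0,0],"fingers": 1},{"dp": [-0.27,0.05,0],"angular": [0,0,0],"fingers": 1},{"dp": [-0.27,0.07,0],"angular": [0,0,0],"fingers": 1},{"dp": [-0.27,0.09,0],"angular": [0,0,0],"fingers": 1},{"dp": [-0.26,0.1,0],"angular": [0,0,0],"fingers": 1},{"dp": [-0.25,0.12,0],"angular": [0,0,0],"fingers": 1},{"dp": [-0.24,0.14,0],"angular": [0,0,0],"fingers": 1},{"dp": [-0.23,0.16,0],"angular": [0,0,0],"fingers": 1},{"dp": [-0.22,0.17,0],"angular": [0,0,0],"fingers": 1},{"dp": [-0.21,0.19,0],"angular": [0,0,0],"fingers": 1}])

```text
time: 11.32
tcp_pos: [0.7201, -0.0819, 0.069]
eef_rot: [[-1.0, -0.0, 0.0], [-0.0, 1.0, 0.0], [-0.0, 0.0, -1.0]]
contact_force: [-3.4, -1.2, 1.1]
width: -0.001
grasp_force: 1.3
```

Run:
```python
from h import *
s=env.get_state();p=s['tcp_pos'];print(s['time'],p,s['contact_force']);print(peaks())
C=np.array([.6085,.0326]);q=np.array(p[:2])-C;print(np.degrees(np.arctan2(*q[::-1]))%360,np.hypot(*q))
```

```text
11.325 [ 0.72007967 -0.0818892   0.06898272] [-3.38330513 -1.19871266  1.13606161]
[(19.5, 103)]
314.2626391105426 0.15986807014898313
```

Emit:
step_arm(series=[{"dp": [-0.19,0.2,0],"angular": [0,0,0],"fingers": 1},{"dp": [-0.18,0.22,0],"angular": [0,0,0],"fingers": 1},{"dp": [-0.16,0.22,0],"angular": [0,0,0],"fingers": 1},{"dp": [-0.15,0.24,0],"angular": [0,0,0],"fingers": 1},{"dp": [-0.13,0.25,0],"angular": [0,0,0],"fingers": 1},{"dp": [-0.12,0.25,0],"angular": [0,0,0],"fingers": 1},{"dp": [-0.09,0.26,0],"angular": [0,0,0],"fingers": 1},{"dp": [-0.08,0.27,0],"angular": [0,0,0],"fingers": 1},{"dp": [-0.05,0.27,0],"angular": [0,0,0],"fingers": 1},{"dp": [-0.04,0.28,0],"angular": [0,0,0],"fingers": 1},{"dp": [-0.02,0.28,0],"angular": [0,0,0],"fingers": 1},{"dp": [0,0.28,0],"angular": [0,0,0],"fingers": 1}])

```text
time: 12.88
tcp_pos: [0.7679, 0.0392, 0.069]
eef_rot: [[-1.0, -0.0, 0.0], [-0.0, 1.0, 0.0], [-0.0, 0.0, -1.0]]
contact_force: [-0.6, -2.5, -0.0]
width: 0.002
grasp_force: 1.3
```

Emit:
step_arm(series=[{"dp": [0.02,0.28,0],"angular": [0,0,0],"fingers": 1},{"dp": [0.04,0.27,0],"angular": [0,0,0],"fingers": 1},{"dp": [0.06,0.28,0],"angular": [0,0,0],"fingers": 1},{"dp": [0.07,0.2,0],"angular": [0,0,0],"fingers": 1},{"dp": [0.05,0.14,0],"angular": [0,0,0],"fingers": 1},{"dp": [0,0,0],"angular": [0,0,0],"fingers": 1}])

```text
time: 13.62
tcp_pos: [0.7583, 0.086, 0.0692]
eef_rot: [[-1.0, -0.001, 0.0], [-0.001, 1.0, 0.001], [-0.0, 0.001, -1.0]]
contact_force: [-0.0, -0.0, 0.0]
width: -0.0
grasp_force: 0.0
```

Run:
```python
from h import *
s=env.get_state();p=s['tcp_pos'];print(s['time'],p,s['contact_force'])
C=np.array([.6085,.0326]);q=np.array(p[:2])-C;print(np.degrees(np.arctan2(*q[::-1]))%360,np.hypot(*q))
c=env.capture('top');print(peaks());cv2.imwrite('pics/r3.png',rect(c,C,.09))
```

```text
13.625 [0.75827934 0.08599358 0.06918208] [-0.01894    -0.04118574  0.00084961]
19.620216901527503 0.1590117106868963
[(268.0, 85), (327.5, 90)]
```

View pics/r3.png

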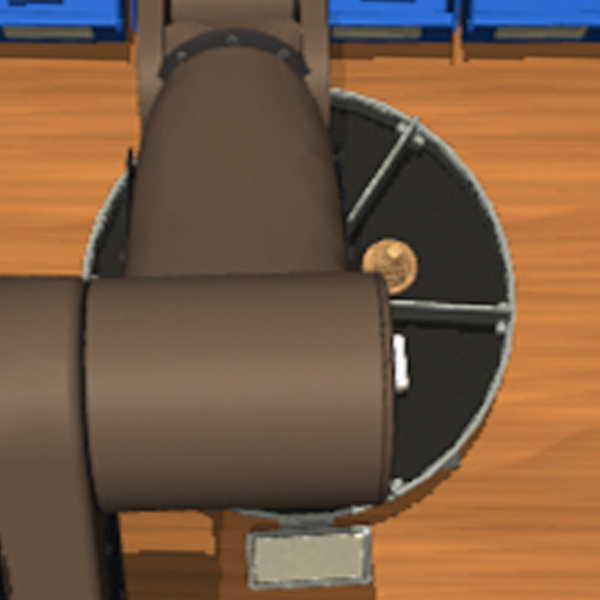

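The view shows the divider ends at (506,307) and (414,125), putting the tray at about 26.8° against a target of 33°. I'll creep on about 7°.

Emit:
step_arm(series=[{"dp": [0.02,0.06,0],"angular": [0,0,0],"fingers": 1},{"dp": [0.03,0.07,0],"angular": [0,0,0],"fingers": 1},{"dp": [0.03,0.06,0],"angular": [0,0,0],"fingers": 1},{"dp": [0.03,0.06,0],"angular": [0,0,0],"fingers": 1},{"dp": [0.03,0.06,0],"angular": [0,0,0],"fingers": 1},{"dp": [0.03,0.06,0],"angular": [0,0,0],"fingers": 1},{"dp": [0.03,0.06,0],"angular": [0,0,0],"fingers": 1},{"dp": [0,0,0],"angular": [0,0,0],"fingers": 1}])

```text
time: 14.72
tcp_pos: [0.7502, 0.1029, 0.069]
eef_rot: [[-1.0, -0.0, 0.0], [-0.0, 1.0, 0.0], [-0.0, 0.0, -1.0]]
contact_force: [-0.2, 0.2, -0.1]
width: 0.002
grasp_force: 0.1
```

Run:
```python
from h import *
s=env.get_state();p=s['tcp_pos'];print(s['time'],p,s['contact_force'])
C=np.array([.6085,.0326]);q=np.array(p[:2])-C;print(np.degrees(np.arctan2(*q[::-1]))%360,np.hypot(*q))
print(peaks())
```

```text
14.725 [0.750217   0.10292081 0.06902236] [-0.23312561  0.24294728 -0.06967442]
26.390878818182664 0.15820469638631157
[(274.5, 90), (334.25, 92)]
```

The tray is now at about 33.4° against the 33.0° target. I'll back off, rise and move clear.

Emit:
step_arm(series=[{"dp": [-0.1,-0.25,0],"angular": [0,0,0],"fingers": 1},{"dp": [0,0,-0.6],"angular": [0,0,0],"fingers": 1},{"dp": [0,0,-0.9],"angular": [0,0,0],"fingers": 1},{"dp": [0,0,-0.9],"angular": [0,0,0],"fingers": 1},{"dp": [0,0,-0.9],"angular": [0,0,0],"fingers": 1},{"dp": [0,0,-0.9],"angular": [0,0,0],"fingers": 1},{"dp": [0.2,0.8,0],"angular": [0,0,0],"fingers": 1},{"dp": [0.3,0.9,0],"angular": [0,0,0],"fingers": 1},{"dp": [0.3,0.9,0],"angular": [0,0,0],"fingers": 1},{"dp": [0.3,0.9,0],"angular": [0,0,0],"fingers": 1},{"dp": [0.3,0.9,0],"angular": [0,0,0],"fingers": 1},{"dp": [0.3,0.9,0],"angular": [0,0,0],"fingers": 1}])

```text
time: 16.27
tcp_pos: [0.6862, 0.305, 0.2371]
eef_rot: [[-1.0, 0.0, 0.0], [0.0, 1.0, 0.0], [-0.0, 0.0, -1.0]]
contact_force: [-0.5, -0.4, 0.2]
width: -0.003
grasp_force: 0.0
```

Emit:
step_arm(series=[{"dp": [0.3,0.9,0],"angular": [0,0,0],"fingers": 1},{"dp": [0.3,0.9,0],"angular": [0,0,0],"fingers": 1},{"dp": [0.3,0.9,0],"angular": [0,0,0],"fingers": 1},{"dp": [0.3,0.9,0],"angular": [0,0,0],"fingers": 1},{"dp": [0.3,0.9,0],"angular": [0,0,0],"fingers": 1},{"dp": [0,0,0],"angular": [0,0,0],"fingers": 1},{"dp": [0,0,0],"angular": [0,0,0],"fingers": 1}])

```text
time: 17.15
tcp_pos: [0.6267, 0.4837, 0.2369]
eef_rot: [[-1.0, 0.0, -0.0], [0.0, 1.0, -0.0], [0.0, -0.0, -1.0]]
contact_force: [0.6, 0.3, 0.1]
width: -0.003
grasp_force: 0.0
```

Run:
```python
from h import *
s=env.get_state();p=s['tcp_pos'];print(s['time'],p,s['contact_force'])
c=env.capture('top');print(peaks());cv2.imwrite('pics/r4.png',rect(c,[.6085,.0326],.09))
```

```text
17.15 [0.62669889 0.48372191 0.2369022 ] [0.60511433 0.31157633 0.08434899]
[(33.0, 110), (91.5, 93), (151.75, 109), (213.0, 113), (274.5, 94), (334.5, 102)]
```

View pics/r4.png

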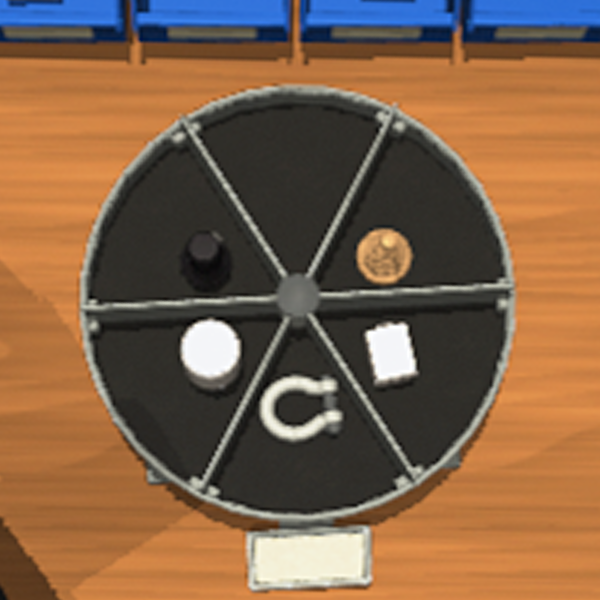

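The shackle bay is centred at 183°, directly behind the card at (309,558). The parts stand upright and the arm is clear, so I'm handing in.

```bash
python3 -c "
from workcell import env
print(env.close_job())"
```

```text
the job is handed in; nothing more can be done
None
```

The shackle's bay stands at the front, within about 1° of the foot's centre line by the camera; all parts are upright, the arm is clear, and I handed the job in at about 17 s (no verdict was returned).

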